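# Clamp a spice jar with three clicks and hold

## Task

Stand the round spice jar (the taller of the two, not the squarish one) upright between the jaws of the jar clamp and let go of it. Then take the clamp's lever by its upright knob and swing it, closing the jaw, exactly three clicks, never into a fourth, which could crack the glass; the lever springs back if released, so finish holding the knob there, with the jar gripped upright by the jaws, while I unscrew the cap. Leave the other things on the worktop where they are.

Things in the scene. Friction and masses are not known exactly. Their poses are not given: they have to be found in the camera images.
- spice_jar: round spice jar with a black screw cap, 41 mm in diameter, 105 mm tall, about 110 g; origin at the centre of its underside, z up its axis. It stands loose at the robot's right, next to the squarish jar (which of the two is nearer varies). It can be gripped across the cap or the upper body (top 40 mm), at any yaw
- square_jar: another spice jar, squarish in section, 42 mm wide, 96 mm tall, with a cap; a bystander to leave alone; origin at the centre of its underside
- clamp: jar clamp, fixed to the worktop (place and yaw vary): base plate 150 (x) x 310 (y) x 10 mm, origin under its centre. Lever end at -y, jar end at +y. Two jaws rise to 55 mm above the worktop: a fixed black V jaw near the +y end and a sliding jaw that moves to +y as the lever advances. At rest 56 mm lie between them along y for the 41 mm jar, open to both sides in x
- clamp_seat (a point): the place for the jar: point on the top of the base plate (10 mm above the worktop), midway between the open jaws, at (0, 77.5) mm in the clamp's frame; the jar has 7 mm to spare along y to either jaw. The closing jaw then slides it up to 8 mm along +y into the V
- knob_grip (a point): grip point of the lever: on the axis of its upright round black knob, 22 mm in diameter, 85 mm above the worktop (knob top 105 mm; the arm under it 51 mm). It moves on an arc of 120 mm radius about the pivot. All lower parts nearby, such as the black pawl housing at the -y end, stay below 51 mm
- knob: the same upright knob as a body; it spins freely on its pin, so the gripper need not turn with the lever; origin at the centre of its lower end, 51 mm above the worktop
- lever_hinge (a point): point on the lever's vertical pivot axis at the knob grip's height (85 mm above the worktop); fixed, at (10, -50) mm in the clamp's frame, above the toothed steel wheel (53 mm radius). From here the lever arm points about -x of the clamp, at rest leaning 0.35 rad toward +y
- lever (a joint): lever angle, rad: 0 at rest, grows counter-clockwise seen from above (knob moves to the clamp's -y, away from the jar). Click notches at 0.22, 0.44, 0.66, 0.88 (26 mm of knob travel each); rest is no click. The push at the knob is highest (7 to 10 N) on leaving a notch, then falls by 4 to 6 N on the way into the next. A spring always pulls back to 0. Stop at 1.1
- jaw_pad: the flat black sprung pad on the sliding jaw, 46 mm wide, from 14 to 54 mm above the worktop; it slides with the jaw 28 mm per rad of lever, meets the jar a little after the second click and presses it with about 6 N at the third
- lemon: a lemon lying on the worktop at the robot's left; a bystander
- tuna_tin: a low round tin 86 mm wide, 40 mm tall, behind the clamp; a bystander

How it is judged (in metres and radians):
On the way, in this order (a step that is already met when the one before it is completed fails the run):
1. the round spice jar stands upright on the base plate between the jaws, let go (horizontal distance between spice_jar and clamp_seat below 0.015 m and z of spice_jar in the frame of clamp between 0.006 and 0.014 m and angle between spice_jar's own z axis and vertical below 0.1 rad and contact force between the fingers and spice_jar below 0.1 N), for 0.2 s.
2. the lever has been taken by its knob to the third click (value of joint lever between 0.57 and 0.75 rad and contact force between the fingers and knob above 0.3 N), for 0.2 s.
At the end, for the whole second after the job is handed in: the gripper is still on the knob (more than 0.3 N) and holds the lever in the third notch (joint between 0.57 and 0.75 rad, at rest); the jaw pad presses the jar (more than 1 N), which stands upright (within 0.1 rad) on the base plate within 15 mm of the seat point, not touched by the fingers (all of step 1 and all of step 2 and velocity of joint lever between -0.1 and 0.1 rad/s and contact force between jaw_pad and spice_jar above 1 N); the arm keeps its last pose, push and grip.
It fails at once if the lever is moved into the fourth click (past 0.785 rad) (value of joint lever above 0.785 rad).
It fails at once if a bystander (squarish jar, lemon, low tin) is moved more than 20 mm (distance of any of square_jar, lemon, tuna_tin from where it was at the start of the episode above 0.02 m).
It also fails if it takes over 58 s, if anything falls off the work surface, if the arm or the gripper's body presses on something with over 40 N, if the wrist force passes 120 N, or if a joint passes its speed limit or range.

## Robot

A 6-joint arm with a two-finger parallel gripper is mounted at the origin on a cart in front of the work surface, level with it; the furniture and walls round the work are solid. World frame = base frame: x ahead of the robot, y to its left, z up, the work surface at z = 0. Lengths are in mm, angles in rad, forces in N, time in s.
With the tool pointing down it reaches from about 300 to 950 mm from the base axis. Payload 3.1 kg.
Tool frame: the origin (TCP) lies between the finger pads; the fingertips stand 11 mm ahead of it and the grasp point (between the pads) lies 8 mm behind it; z points along the fingers, y is the line along which they close (so a half turn about z gives the same grasp; the last joint's range is limited). The gripper opens to 85 mm and grips with 20 to 120 N. Pads are 22 mm wide; open, the fingers measure 114 mm over their backs; the gripper's body (76 mm by 85 mm) begins 54 mm behind the grasp point. The pads swing forward as they close: fully open they stand 13 mm farther back than shut.
Start: joints at [-1.293, 0.308, 1.634, -0, 1.2, -0.07], TCP at [212.993, -587.594, 242.272] pointing down, gripper open.
Joint ranges: [-3.06, 3.06], [-0.79, 1.96], [0.05, 2.63], [-1.19, 4.34], [0.05, 2.64], [-2.94, 2.94]. Speed limits (rad/s): [2.79, 2.79, 3.14, 3.14, 3.14, 3.14].

## Interface

Orientations are given as a unit quaternion [w, x, y, z].
In Python, from station import bot, telemetry, camera, calibration, ticket gives the robot as it stands. Calls block until the motion is done:
- bot.move_ptp(position, orientation): joint-space move of the TCP to a pose.
- bot.movel(position, feed=150, frame=None): straight line of the TCP; frame=None keeps the orientation; feed is the mean speed in mm/s.
- bot.set_joints(angles): joint-space move.
- bot.gripper_open() and bot.close_gripper(strength=None): open the fingers fully, or close them until they stop; strength is the grip in N (None keeps the last).
- bot.hold(seconds).
- bot.solve_ik(position, orientation): joint angles nearest the present ones, or None.
- telemetry.get_state(): the state.
- camera(name): name is "side" or "top"; returns the picture (420x560x3 uint8, red, green, blue); there is no depth.
- calibration(name): a dict with "K" (3x3 intrinsics, pixels), "k1" (the pictures are not rectified: a ray, as slopes to the right and down, at radius r is drawn at 1 + k1 r^2 times it, then the intrinsics apply), "extrinsics" (4x4, takes a point from camera to world coordinates). Camera axes: x right, y down, z forward; pixel columns grow to the right and rows downward; lengths in mm; the calibration is good to about 2 mm. A picture is of the moment at which its call begins. calibration takes no time and is no camera call.
A pose or a line that the arm cannot do raises bot.MotionError and nothing moves.
- ticket.finish_job(): hands the job in; it is judged then, once.
The state is a dict: "time": time; "qpos": joint angles; "dq": joint speeds; "joint_efforts": joint torques, N m; "tool_pos": TCP position; "tool_rot": TCP orientation; "force": force on the tool from outside, world axes, zero at the start; "ft_torque": the same for the moment, N m; "finger_gap": opening from 0.0 (shut) to 1.0 (fully open); "finger_force": force on a finger pad.
Only numpy, scipy, OpenCV 4.12 (cv2) and the standard library are available. Lean on these libraries where they do the work, as an engineer would, in place of code of your own. Each camera call takes 0.05 s, during which the arm holds its last target. There are 200 camera calls.

## Working session

There is one attempt and no reset: what is moved stays moved. The work goes in short steps, each a Python script; the robot and the scene stay as the last script left them, time stands still between calls to the robot, and variables do not carry over. Pictures are saved under pics/ and viewed, at most 10 in all, crops included, and the job is handed in when it is done.

```bash
mkdir -p pics; ls
python3 - <<'E'
from station import bot, telemetry, camera, calibration, ticket
import cv2,numpy as np
np.set_printoptions(suppress=True,precision=3)
for n in("top","side"):
    cv2.imwrite(f"pics/{n}0.png",camera(n)[:,:,::-1]); c=calibration(n); print(n,c)
s=telemetry.get_state(); print(s)
E
```

```text
pics
top {'K': array([[485.875,   0.   , 274.922],
       [  0.   , 485.875, 199.03 ],
       [  0.   ,   0.   ,   1.   ]]), 'k1': -0.040045081194047885, 'extrinsics': array([[   0.016,   -0.997,    0.071,  459.963],
       [  -1.   ,   -0.016,    0.001,   -8.07 ],
       [   0.   ,   -0.071,   -0.997, 1404.318],
       [   0.   ,    0.   ,    0.   ,    1.   ]])}
side {'K': array([[454.166,   0.   , 269.046],
       [  0.   , 454.166, 209.728],
       [  0.   ,   0.   ,   1.   ]]), 'k1': -0.1434163331919303, 'extrinsics': array([[ -0.985,   0.108,  -0.137, 701.723],
       [  0.173,   0.511,  -0.842, 904.476],
       [ -0.021,  -0.853,  -0.522, 673.278],
       [  0.   ,   0.   ,   0.   ,   1.   ]])}
{'time': 0.1, 'qpos': array([-1.293,  0.309,  1.635, -0.   ,  1.2  , -0.07 ]), 'dq': array([ 0.001, -0.002, -0.005,  0.001,  0.   ,  0.   ]), 'joint_efforts': array([ -0.   , -41.641, -27.764,  -0.   ,   0.004,   0.   ]), 'tool_pos': array([ 212.796, -586.875,  241.155]), 'tool_rot': array([-0.001,  0.985,  0.173, -0.   ]), 'force': array([ 0.738, -1.116,  0.202]), 'ft_torque': array([ 0.014, -0.032,  0.057]), 'finger_force': 0.0, 'finger_gap': 0.9981521255603188}
```

View pics/top0.png

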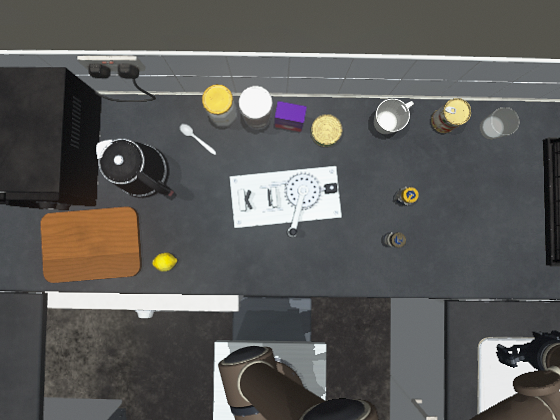

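View pics/side0.png

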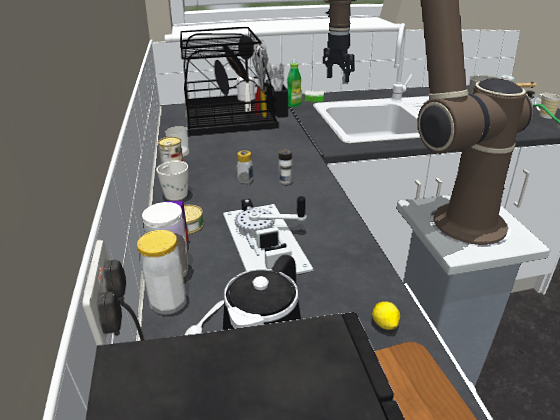

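The top view shows the clamp plate with corners near (230,177), (338,167), (341,218) and (236,228), and the knob near (293,231). The black-capped round jar is near (395,240) and the yellow-capped squarish jar near (408,196). The side view agrees: round jar at (286,168), knob at (301,207).

```bash
cat > h.py <<'E'
from station import bot, telemetry, camera, calibration, ticket
import cv2,numpy as np
np.set_printoptions(suppress=True,precision=2)
def ray(n,uv):
    c=calibration(n);K=c["K"]
    p=cv2.undistortPoints(np.array([[uv]],float),K,np.array([c["k1"],0,0,0,0.]))[0,0]
    E=c["extrinsics"]; return E[:3,3],E[:3,:3]@np.array([p[0],p[1],1.])
def on(n,uv,z):
    o,d=ray(n,uv); return o+d*(z-o[2])/d[2]
def two(a,b):
    (o,d),(p,e)=ray("top",a),ray("side",b)
    t=np.linalg.lstsq(np.c_[d,-e],p-o,rcond=None)[0]
    A,B=o+t[0]*d,p+t[1]*e; return (A+B)/2,np.linalg.norm(A-B)
E
python3 - <<'E'
from h import *
im=cv2.imread("pics/top0.png")
g=im[150:260,215:355]; w=((g.min(2)>170)*255).astype(np.uint8)
w=cv2.morphologyEx(w,cv2.MORPH_CLOSE,np.ones((3,3)))
c=max(cv2.findContours(w,0,2)[0],key=cv2.contourArea)
r=cv2.minAreaRect(c); b=cv2.boxPoints(r)+[215,150]; print(b)
P=np.array([on("top",p,10) for p in b]); print(P,P.mean(0),[np.linalg.norm(P[i]-P[i-1]) for i in range(4)])
print(on("top",(293,231),105), on("top",(395,240),105), on("top",(408,196),96))
s=cv2.imread("pics/side0.png")
A=cv2.resize(im[160:250,225:425],None,fx=4,fy=4,interpolation=2)
B=cv2.resize(s[140:240,220:320],None,fx=2.4,fy=2.4,interpolation=2)
o=np.zeros((600,800,3),np.uint8);o[:360]=A;o[360:,:240]=B
T=cv2.resize(im[220:250,380:410],(240,240),interpolation=2);o[360:,260:500]=T
T=cv2.resize(im[215:245,278:308],(240,240),interpolation=2);o[360:,520:760]=T[:240]
cv2.imwrite("pics/crop.png",o)
E
```

```text
[[228.79 175.92]
 [335.92 165.21]
 [341.86 224.61]
 [234.73 235.33]]
[[ 623.64  127.06   10.  ]
 [ 659.69 -182.15   10.  ]
 [ 488.26 -200.35   10.  ]
 [ 452.86  106.25   10.  ]] [556.11 -37.3   10.  ] [np.float64(172.04292375019253), np.float64(311.3006203084043), np.float64(172.39994875967668), np.float64(308.62739370902233)]
[467.31 -56.82 105.  ] [ 447.35 -329.83  105.  ] [ 566.59 -367.6    96.  ]
```

View pics/crop.png

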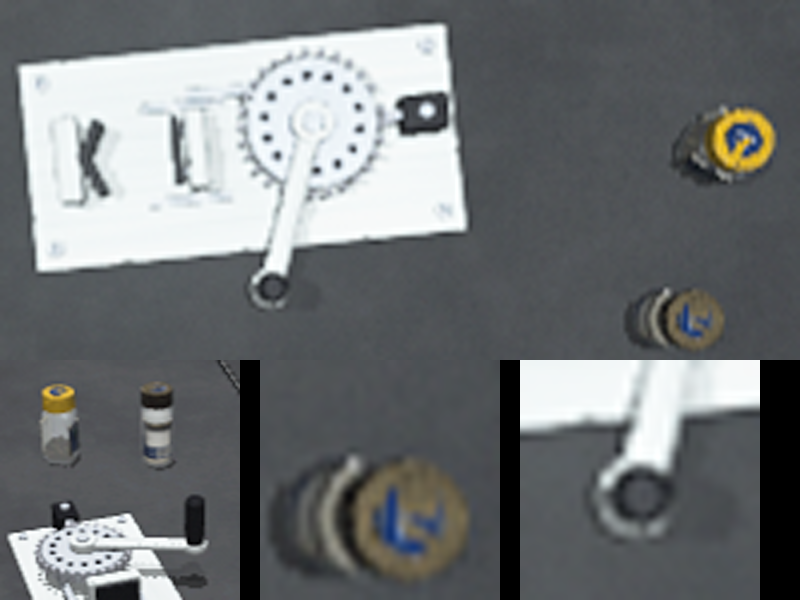

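The crop gives plate corners at (20,66), (443,24), (467,230) and (38,271). The knob top is at full-frame (292.6,231.4) and the round jar's cap at (398.6,239.4).

Run:
```python
from h import *
c=np.array([[20,66],[443,24],[467,230],[38,271]])/4+[225-.375,160-.375]
P=np.array([on("top",p,10)[:2] for p in c]);print(P,[np.linalg.norm(P[i]-P[i-1]) for i in range(4)])
# fit clamp frame: corners order: +y back(+x), -y +x, -y -x, +y -x
L=np.array([[75,155],[75,-155],[-75,-155],[-75,155]],float)
C=P.mean(0);Q=P-C
yaw=np.arctan2((L[:,0]*Q[:,1]-L[:,1]*Q[:,0]).sum(),(L*Q).sum())
R=np.array([[np.cos(yaw),-np.sin(yaw)],[np.sin(yaw),np.cos(yaw)]])
print("C",C,"yaw",yaw,"res",P-(L@R.T+C))
print("seat",C+R@[0,77.5]); h=C+R@[10,-50]; print("hinge",h)
a0=np.pi-.35; d=120*np.array([np.cos(a0),np.sin(a0)])
print("knob pred",h+R@d,"seen",on("top",(292.6,231.4),105))
print("wheel hub",on("top",(225+312/4-.4,160+123/4-.4),60))
print("jar",on("top",(398.6,239.4),105),"sq",on("top",(409.9,194.6),96))
# side check: jar cap top centre (157,388)/2.4 ; knob top (196,500)
sd=lambda u,v:(220+u/2.4-.3,140+(v-360)/2.4-.3)
print("jar side",on("side",sd(157,387),105),"knob side",on("side",sd(196,500),105), "jar bottom",)
```

```text
[[ 623.09  124.64]
 [ 658.45 -180.57]
 [ 509.72 -198.81]
 [ 475.57  108.46]] [np.float64(148.40298594650633), np.float64(307.2542709605576), np.float64(149.8445278328031), np.float64(309.16826310385557)]
C [566.71 -36.57] yaw 0.11350957028599545 res [[-0.58 -1.29]
 [-0.33  1.5 ]
 [-0.03  0.26]
 [ 0.94 -0.47]]
seat [557.93  40.43]
hinge [582.31 -85.12]
knob pred [465.65 -57.  ] seen [466.23 -55.77 105.  ]
wheel hub [580.65 -83.71  60.  ]
jar [ 449.08 -339.5   105.  ] sq [ 570.48 -372.8    96.  ]
jar side [ 445.68 -340.22  105.  ] knob side [464.2  -50.95 105.  ] jar bottom
```

```bash
cat >> h.py <<'E'
YAW=.1135; Q=[0,np.cos(YAW/2),np.sin(YAW/2),0]
def st(m=""):
    s=telemetry.get_state();print(m,round(s["time"],2),s["tool_pos"],"F",s["force"],"gap",round(s["finger_gap"],3),"ff",round(s["finger_force"],1));return s
E
python3 - <<'E'
from h import *
bot.move_ptp([448,-339.5,190],Q); st("above")
bot.movel([448,-339.5,80],feed=120); st("down")
bot.close_gripper(40); st("closed")
bot.movel([448,-339.5,220],feed=150); st("up")
bot.move_ptp([557.9,40.4,220],Q); st("over seat")
bot.movel([557.9,40.4,150],feed=150); st("lower")
for n in("top","side"): cv2.imwrite(f"pics/{n}1.png",camera(n)[:,:,::-1])
a=cv2.imread("pics/top1.png")[140:260,210:370]; b=cv2.imread("pics/side1.png")[130:290,200:330]
o=np.zeros((600,800,3),np.uint8);o[:300,:400]=cv2.resize(a,(400,300),interpolation=2);o[:480,420:800]=cv2.resize(b,(380,480),interpolation=2)
cv2.imwrite("pics/c1.png",o)
E
```

```text
above 1.4 [ 447.87 -340.39  190.31] F [0.07 0.07 0.18] gap 0.997 ff 0.0
down 2.47 [ 448.6  -340.13   80.79] F [0.7  0.02 0.06] gap 1.003 ff 0.0
closed 2.95 [ 448.38 -339.66   80.76] F [-0.55  1.11  4.72] gap 0.463 ff 40.1
up 4.03 [ 447.24 -338.84  218.64] F [ 0.27 -0.44 -1.36] gap 0.464 ff 40.3
over seat 5.5 [557.91  39.43 219.83] F [ 0.06  0.19 -0.33] gap 0.466 ff 40.4
lower 6.12 [558.36  39.83 150.31] F [ 1.5   0.3  -1.13] gap 0.467 ff 40.4
```

View pics/c1.png

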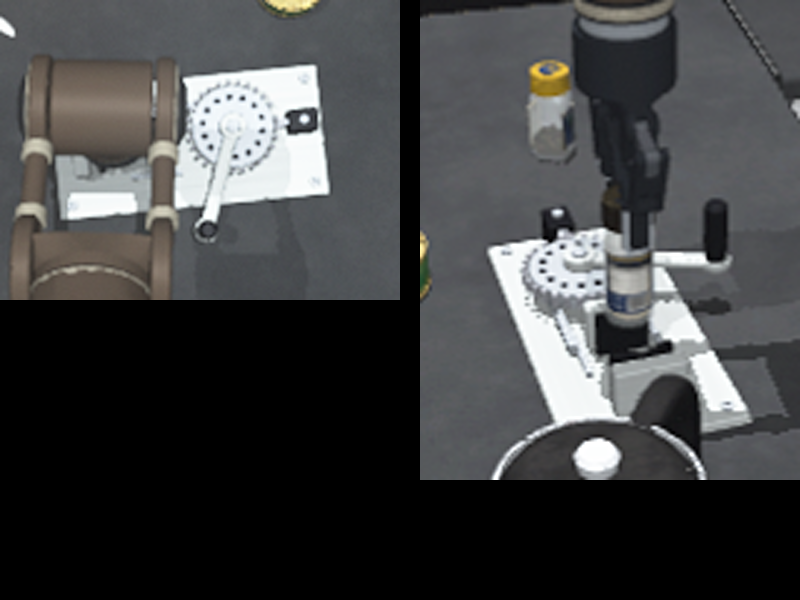

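The jar hangs upright in the gripper, its bottom edge at about (628,318) in the crop, just above the gap between the jaws. The knob is still at rest.

Run:
```python
from h import *
print("bottom near rim",on("side",(271,236),69.5))
bot.movel([557.9,40.4,100],feed=120); st()
for z in (96,93,91,90):
    bot.movel([557.9,40.4,z],feed=40); s=st()
    if s["force"][2]>4: break
for n in("top","side"): cv2.imwrite(f"pics/{n}2.png",camera(n)[:,:,::-1])
b=cv2.imread("pics/side2.png")[170:290,220:330]
cv2.imwrite("pics/c2.png",cv2.resize(b,None,fx=5,fy=5,interpolation=2))
```

```text
bottom near rim [559.45  46.54  69.5 ]
 6.78 [558.25  40.45 100.27] F [ 0.41 -0.54 -0.97] gap 0.462 ff 40.4
 7.03 [558.31  40.42  96.53] F [-0.05 -0.12 -1.06] gap 0.469 ff 40.4
 7.28 [557.76  40.41  92.92] F [-0.21 -0.3  -0.12] gap 0.462 ff 40.4
 7.53 [557.82  40.42  90.88] F [-0.23  0.26 -0.92] gap 0.464 ff 40.4
 7.78 [558.17  40.44  90.75] F [-1.96  0.33  4.4 ] gap 0.463 ff 40.7
```

View pics/c2.png

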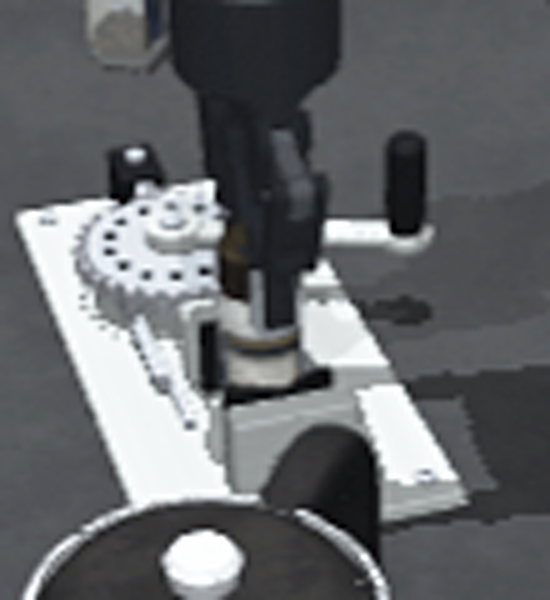

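The jar stands between the jaws, and contact came at the expected height (force z +4.4 N at TCP z 90.7). Next I release it and back off.

Run:
```python
from h import *
bot.gripper_open(); st()
bot.movel([557.9,40.4,220],feed=150)
bot.move_ptp([465.9,-56.4,190],Q); st()
for n in("top","side"): cv2.imwrite(f"pics/{n}3.png",camera(n)[:,:,::-1])
o=np.zeros((420,800,3),np.uint8)
a=cv2.imread("pics/top3.png")[160:235,225:345];b=cv2.imread("pics/side3.png")[170:290,220:330]
o[:250,:400]=cv2.resize(a,(400,250),interpolation=2);o[:420,410:795]=cv2.resize(b,(385,420),interpolation=2)
cv2.imwrite("pics/c3.png",o)
```

```text
8.4 [557.82  40.37  89.81] F [-0.7   0.46 -0.18] gap 1.003 ff 0.0
 10.03 [465.6  -56.58 189.39] F [-0.19 -0.85  0.83] gap 1.0 ff 0.0
```

View pics/c3.png

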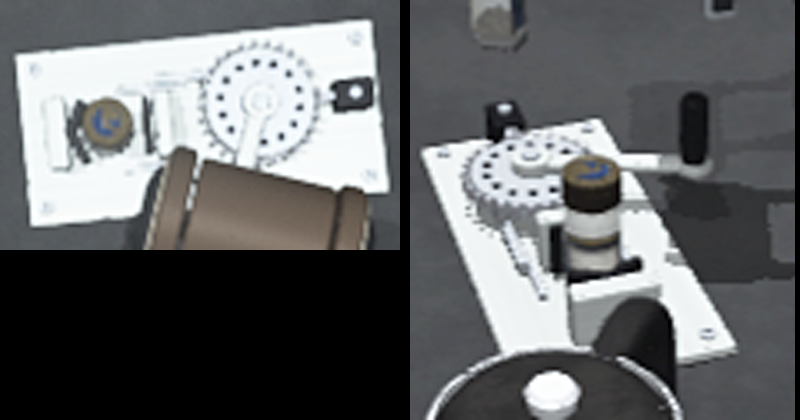

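The jar stands upright between the jaws, cap centre near (257.4,196.9) in the full top view. The gripper now hovers over the knob.

```bash
cat >> h.py <<'E'
H=np.array([582.3,-85.1])
ang=lambda p:np.arctan2(p[1]-H[1],p[0]-H[0])%(2*np.pi)
E
python3 - <<'E'
from h import *
j=on("top",(257.2,196.7),115);print("jar",j,"off seat",j[:2]-[557.9,40.4])
bot.movel([465.9,-56.4,78],feed=120); st()
bot.close_gripper(60); s=st("grip")
p=s["tool_pos"]; r=np.hypot(*(p[:2]-H)); print("r",r,"th0",ang(p)-(YAW+np.pi-.35))
a0=YAW+np.pi-.35
for t in np.arange(.04,.61,.04):
    bot.movel([H[0]+r*np.cos(a0+t),H[1]+r*np.sin(a0+t),78],feed=40)
    s=telemetry.get_state();th=ang(s["tool_pos"])-a0
    tv=np.array([-np.sin(a0+t),np.cos(a0+t)])
    print(round(s["time"],2),"cmd",round(t,2),"th",round(th,3),"Ftan",round(tv@s["force"][:2],2),"Frad",round(np.array([np.cos(a0+t),np.sin(a0+t)])@s["force"][:2],2),"Fz",round(s["force"][2],1),"ff",round(s["finger_force"],1))
    if th>.68: break
E
```

```text
jar [556.86  40.01 115.  ] off seat [-1.04 -0.39]
 11.21 [466.69 -56.5   78.62] F [-0.47  0.41 -1.03] gap 1.001 ff 0.0
grip 11.82 [466.07 -56.68  78.4 ] F [-0.95 -1.54  3.36] gap 0.239 ff 58.5
r 119.65455790786261 th0 -0.0032939210325797497
12.1 cmd 0.04 th 0.03 Ftan -4.96 Frad 1.73 Fz 4.8 ff 58.8
12.37 cmd 0.08 th 0.071 Ftan -4.51 Frad 0.68 Fz 4.8 ff 58.8
12.63 cmd 0.12 th 0.114 Ftan -2.93 Frad 1.5 Fz 5.1 ff 58.8
12.9 cmd 0.16 th 0.156 Ftan -2.31 Frad 1.16 Fz 4.9 ff 58.9
13.17 cmd 0.2 th 0.199 Ftan -1.11 Frad 1.66 Fz 4.9 ff 58.9
13.43 cmd 0.24 th 0.229 Ftan -6.23 Frad 0.22 Fz 6.7 ff 59.0
13.7 cmd 0.28 th 0.27 Ftan -4.75 Frad 0.89 Fz 6.1 ff 59.0
13.97 cmd 0.32 th 0.312 Ftan -3.79 Frad 0.52 Fz 5.7 ff 59.0
14.23 cmd 0.36 th 0.355 Ftan -3.44 Frad 1.23 Fz 5.9 ff 58.9
14.5 cmd 0.4 th 0.398 Ftan -1.77 Frad 0.97 Fz 5.4 ff 58.9
14.77 cmd 0.44 th 0.437 Ftan -1.02 Frad 0.81 Fz 6.0 ff 58.9
15.03 cmd 0.48 th 0.469 Ftan -6.23 Frad -0.81 Fz 7.4 ff 59.1
15.3 cmd 0.52 th 0.51 Ftan -4.42 Frad 0.12 Fz 5.9 ff 59.1
15.57 cmd 0.56 th 0.552 Ftan -4.58 Frad 0.11 Fz 7.0 ff 59.0
15.83 cmd 0.6 th 0.594 Ftan -3.44 Frad 0.51 Fz 7.1 ff 59.0
```

Run:
```python
from h import *
a0=YAW+np.pi-.35; r=119.65
for t in (.63,.66):
    bot.movel([H[0]+r*np.cos(a0+t),H[1]+r*np.sin(a0+t),78],feed=30)
    s=st(t);print("th",ang(s["tool_pos"])-a0)
bot.hold(.5); s=st(); print("th",ang(s["tool_pos"])-a0)
for n in("top","side"): cv2.imwrite(f"pics/{n}4.png",camera(n)[:,:,::-1])
o=np.zeros((420,800,3),np.uint8)
a=cv2.imread("pics/top4.png")[160:235,225:345];b=cv2.imread("pics/side4.png")[170:290,220:330]
o[:250,:400]=cv2.resize(a,(400,250),interpolation=2);o[:420,410:795]=cv2.resize(b,(385,420),interpolation=2)
cv2.imwrite("pics/c4.png",o)
```

```text
0.63 16.1 [ 471.66 -130.39   78.35] F [-1.64  2.49  6.7 ] gap 0.24 ff 59.0
th 0.625035618041494
0.66 16.37 [ 473.12 -133.75   78.4 ] F [-1.24  2.91  6.62] gap 0.243 ff 59.0
th 0.6556790657419751
 16.87 [ 473.13 -133.71   78.39] F [-1.8   3.05  5.54] gap 0.244 ff 59.0
th 0.6554029901468685
```

View pics/c4.png

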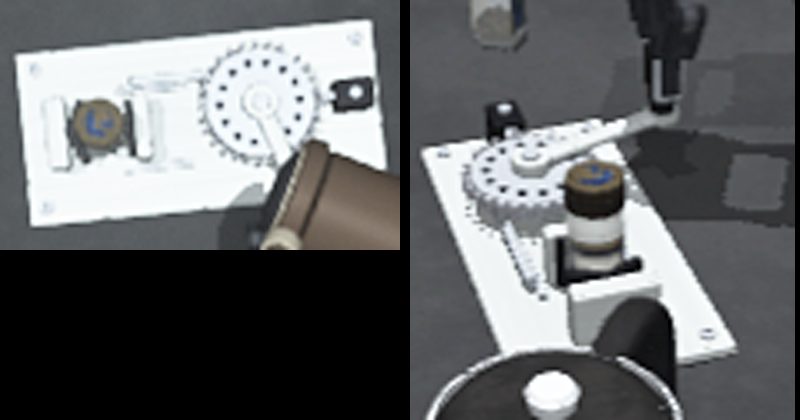

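The sliding jaw has closed and the jar stands upright against the V, cap near (98,122) in the crop, about 8 mm along +y. The gripper still holds the knob, with the lever at 0.655 rad.

```bash
python3 -c "
from h import *
print(ticket.finish_job())"
```

```text
the job is handed in; nothing more can be done
None
```

I handed the job in with the round jar upright in the clamp and the gripper holding the knob at the third click (lever about 0.655 rad); no verdict came back, and I took jaw contact from the pictures, not a force reading.

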